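# Seat a taper tool holder in the bench socket, rock it free and clamp it

## Task

Take the tool holder with the red collar out of the wooden rack and seat its taper fully home in the green bench socket, turning it by feel until its flange slots drop over the two brass drive dogs. Then ease it up a little and rock it about five degrees from upright in the cup to check that it is not stuck, seat it fully home again and let go, and finally push the yellow-knobbed toggle lever over so that the clamp nose closes over the flange. Leave the other holder, the spanner, the oil bottle and the brass collet where they are.

Things in the scene. Friction and masses are not known exactly. Their poses are not given: they have to be found in the camera images.
- holder_grip (a point): Steel tool holder with a red collar, 0.6 kg, 123 mm tall, standing taper-down in the rack. This point is on its axis (z, up), mid grip block, 78 mm above the taper's small end. Heights from the small end: taper to 36, flange 39 to 49, dark grip block 49 to 101 (26 mm along x, 30 mm along y: grip its flat y faces), red collar 28 mm diameter to 112, stub cutter 12 mm diameter to 123 mm.
- holder_flange (a point): On the same holder's axis, at the underside of its 54 mm flange, 39 mm below the grip point. The flange has two open slots, 14 mm wide, from 20 mm off the axis outwards, on the holder's own +x and -x sides: a half turn makes no difference. Below it the taper: 18.4 mm diameter at the small end, 40 mm at 36 mm up (radius grows 0.3 mm per mm).
- socket: Green bench socket, fixed. Origin on the table under the cup's vertical axis; x points from the lever towards the cup. Body 60 mm diameter; base plate 150 x 90 x 12 mm, reaching 100 mm to -x and 50 mm to +x of the axis. Holder fully home: grip point 102 mm, flange top 73 mm, taper's small end 24 mm above the table. With the flange riding on the dogs instead it is 6 mm too high.
- cup_mouth (a point): Centre of the cup's mouth, at the socket's flat top face, 60 mm above the table. The cup is an oiled, slippery taper matching the holder, 40 mm wide here; the holder centres itself and slides home by its own weight; nothing else holds it. Axes as the socket's.
- dogs_top (a point): On the cup's axis, 69 mm above the table, level with the tops of two brass drive dogs on the face, on opposite sides of the cup, 22 to 29 mm from the axis, 9 mm wide, 9 mm high. The line through them is turned up to 0.6 rad either way from the socket's x axis; no reading gives this angle (the axes here are the socket's). Slots over dogs leave about 0.1 rad play each way.
- clamp (a joint): Over-centre toggle lever: 0 = open (knob leaning to the socket's -x, away from the cup), 0.95 = closed (nose over the flange, 2 mm above it when home; a holder 6 mm high stops it at about 0.85). It springs to either end, changing over at about 0.5. Hinge parallel to the socket's y, 62 mm to -x of the cup's axis, 79 mm up. About 3 N on the knob towards +x flips it.
- clamp_knob (a point): Centre of the yellow knob, an 18 mm ball, on the toggle lever, 60 mm from the hinge. Open: about 96 mm from the cup's axis on the socket's -x side, 128 mm above the table; closed: 41 mm from the axis, 135 mm up. The open lever's nose points up towards the cup and ends 36 mm from the cup's axis, 114 mm above the table.
- rack: Wooden holder rack, fixed, 85 mm (x) by 210 mm (y), 50 mm high, with two 43 mm holes at y = +56 and -56 mm; origin on the table under its middle. The red-collared holder stands in one hole, the blue in the other.
- blue_holder_grip (a point): The same kind of holder with a blue collar, in the other hole of the rack; same point as for the red one. To be left alone.
- spanner: Steel spanner, 170 mm long, lying on the table; origin under its middle, its x axis along it. To be left alone.
- oil: Yellow oil bottle with a black cap, 56 mm diameter, 130 mm tall, standing on the table; origin at the centre of its underside. To be left alone.
- collet: Brass collet, 34 mm diameter, 36 mm tall, standing on the table; origin at the centre of its underside. To be left alone.
Not all that is in view belongs to the job. There is more than one size of the socket; the one meant has the size given above.

How it is judged:
On the way, in this order (a step that is already met when the one before it is completed fails the run):
1. holder fully home in the cup (within 2.5 mm of home height, upright within 2 degrees), lever open (z of holder_grip in the frame of socket below 0.1045 m and horizontal distance between holder_grip and socket below 0.004 m and angle between holder_grip's own z axis and vertical below 0.035 rad and value of joint clamp below 0.3 rad), for 0.2 s.
2. raised less than 15 mm in the cup, the holder is rocked more than 3 degrees from upright (angle between holder_grip's own z axis and vertical above 0.052 rad and z of holder_grip in the frame of socket below 0.117 m and horizontal distance between holder_grip and socket below 0.025 m), for 0.05 s.
3. the holder is fully home again, let go, with the lever still open (all of step 1 and contact force between the fingers and holder below 0.1 N), for 0.2 s.
At the end, for the whole second after the job is handed in: The red-collared holder is fully home in the socket (grip point no more than 104.5 mm above the table, within 4 mm of the cup's axis, upright within 2 degrees) and at rest, and the toggle lever is closed (joint above 0.9 rad) (z of holder_grip in the frame of socket below 0.1045 m and horizontal distance between holder_grip and socket below 0.004 m and angle between holder_grip's own z axis and vertical below 0.035 rad and value of joint clamp above 0.9 rad and linear speed of holder below 0.02 m/s and velocity of joint clamp below 0.1 rad/s); the robot touches nothing.
It fails at once if the blue-collared holder is moved more than 15 mm (distance of blue_holder_grip from where it was at the start of the episode above 0.015 m).
It fails at once if the spanner is moved more than 30 mm (distance of spanner from where it was at the start of the episode above 0.03 m).
It fails at once if the oil bottle is moved more than 30 mm (distance of oil from where it was at the start of the episode above 0.03 m).
It fails at once if the collet is moved more than 30 mm (distance of collet from where it was at the start of the episode above 0.03 m).
It also fails if it takes over 64 s, if anything falls off the work surface, if the arm or the gripper's body presses on something with over 40 N, if the wrist force passes 120 N, or if a joint passes its speed limit or range.

## Robot

A 6-joint arm with a two-finger parallel gripper is mounted at the origin on the work surface. World frame = base frame: x ahead of the robot, y to its left, z up, the work surface at z = 0. Lengths are in m, angles in rad, forces in N, time in s.
With the tool pointing down it reaches from about 0.375 to 0.925 m from the base axis. Payload 5.7 kg.
Tool frame: the origin (TCP) lies midway between the tips of the shut fingers; the grasp point (between the pads) lies 19 mm behind it (bot.grasp_offset is the z of the grasp point in the tool frame, in m); z points along the fingers, x is the direction in which the jaws open and shut, and the axes are right-handed (so a half turn about z gives the same grasp; the last joint's range is limited). The gripper opens to 88 mm and grips with 3 to 60 N. Pads are 20 mm wide; open, the fingers measure 115 mm over their backs; the gripper's body (75 mm by 178 mm) begins 61 mm behind the grasp point.
Start: joints at [1.095, 0.359, 1.51, -0, 1.272, -0.115], TCP at [0.212, 0.561, 0.223] pointing down, gripper open.
Joint ranges: [-2.97, 2.97], [-1.01, 2.36], [0.21, 2.38], [-0.96, 4.11], [0.2, 2.71], [-2.98, 2.98]. Speed limits (rad/s): [2.39, 2.39, 3.14, 3.14, 3.14, 3.14].

## Interface

Orientations are given as a unit quaternion [x, y, z, w].
In Python, from rig import bot, vision, models gives the robot as it stands.
- The arm moves only by the shell command python3 -m creep 'ROWS' [OPENING]. ROWS is JSON, a list of rows, each a list of 2 entries, a list of its own where there are three numbers: the shift along the tool's x, y, z in cm, then the turn, a rotation vector about the tool's x, y, z in degrees. In form: [[[tx, ty, tz], [wx, wy, wz]], ...]. A call has 1 to 10 rows; each row shifts and turns the commanded pose from where the row before left it, along the tool's axes as they then stand; what a row does not reach is not made up. A row lasts 1/12 s, in which the tool goes at most 41.7 mm and 7.16 degrees, less where a joint would pass 70% of its speed; a pose out of reach is approached as far as the arm can. A call with a gripper value outside its range is refused whole. OPENING is the gripper command: -1 is shut, 1 is fully open, values between are in proportion, set as the call begins (- or left out, the last holds). The fingers move at their own pace and stop on an object; the grip force is fixed at half the most. Time passes only in rows, so rows that do not move let the fingers close. It gives the time, the measured TCP pose, the force and the opening at its end, in the units of the state.
- bot.state(): the state, without advancing time (a new reading comes with each control period).
- vision.capture(name): name is "scene" or "top"; returns (picture, depth): 384x512x3 uint8, red, green, blue; 384x512 float32, m along the optical axis (not along the pixel's ray), 0 where there is no reading.
- vision.camera_params(name): a dict with "camera_matrix" (3x3 intrinsics, pixels), "k1" (the pictures are not rectified: a ray, as slopes to the right and down, at radius r is drawn at 1 + k1 r^2 times it, then the intrinsics apply), "world_from_camera" (4x4, takes a point from camera to world coordinates). Camera axes: x right, y up, looking along -z (the intrinsics and any distortion apply to the point x, -y, -z); pixel columns grow to the right and rows downward; lengths in m; the calibration is good to about 2 mm. A picture is of the moment at which its call begins. camera_params takes no time and is no camera call.
- bot.job_done(): hands the job in, once; it reports no verdict.
Trained networks look in the newest picture that a camera, given by its name, has taken for a name from the list of things; names that differ only in an ending like _2 or _b are one class to them, and where a whole thing is asked for, a point or a joint stands for the part that bears it (a point fixed in the world has none). Each returns a list of dicts, best first, with "p" (0 to 1); they miss things now and then, are a little off and sometimes report something else, mostly with a low value. They report only what shows in the picture. A call takes as long as a camera call. They do not tell look-alikes from the thing itself.
- models.trace(query, camera): "region" (384x512 bool, what is visible of it) and "extent" ([left, top, right, bottom] in pixels, round what is visible of it).
The state is a dict: "time": time; "joints": joint angles; "qvel": joint speeds; "joint_efforts": joint torques, N m; "eef_pos": TCP position; "orientation": TCP orientation; "ft_force": force on the tool from outside, world axes, zero at the start; "ft_torque": the same for the moment, N m; "width": opening from 0.0 (shut) to 1.0 (fully open).
Only numpy, scipy, OpenCV 4.12 (cv2) and the standard library are available. Lean on these libraries where they do the work, as an engineer would, in place of code of your own. Each camera call takes 0.05 s, during which the arm holds its last target.

## Working session

There is one attempt and no reset: what is moved stays moved. The work goes in short steps, Python scripts to look and compute and a shell command to move; the robot and the scene stay as the last step left them, time stands still between calls to the robot, and variables do not carry over. Pictures are saved under pics/ and viewed, and the job is handed in when it is done.

```bash
ls; mkdir -p pics; cat > h.py <<'E'
import numpy as np, cv2
from rig import bot, vision, models
def ray2w(name,u,v,d):
    P=vision.camera_params(name);K=np.array(P["camera_matrix"]);k1=P["k1"];T=np.array(P["world_from_camera"])
    u=np.atleast_1d(u).astype(float);v=np.atleast_1d(v).astype(float);d=np.atleast_1d(d).astype(float)
    x=(u-K[0,2])/K[0,0];y=(v-K[1,2])/K[1,1]
    a,b=x.copy(),y.copy()
    for _ in range(20):
        f=1+k1*(a*a+b*b);a=x/f;b=y/f
    c=np.stack([a*d,-b*d,-d,np.ones_like(d)],1)
    return (c@T.T)[:,:3]
def w2p(name,p):
    P=vision.camera_params(name);K=np.array(P["camera_matrix"]);k1=P["k1"];T=np.array(P["world_from_camera"])
    p=np.atleast_2d(p);c=(np.c_[p,np.ones(len(p))]@np.linalg.inv(T).T)
    a=c[:,0]/-c[:,2];b=-c[:,1]/-c[:,2];f=1+k1*(a*a+b*b)
    return np.stack([K[0,0]*a*f+K[0,2],K[1,1]*b*f+K[1,2]],1)
def cloud(name,depth):
    v,u=np.mgrid[:384,:512]
    return ray2w(name,u.ravel(),v.ravel(),depth.ravel()).reshape(384,512,3)
E
python3 - <<'E'
from h import *
print(bot.state())
for n in("scene","top"):
    p,d=vision.capture(n); np.savez(f"pics/{n}0.npz",p=p,d=d)
    cv2.imwrite(f"pics/{n}0.png",p[...,::-1]); P=vision.camera_params(n);print(P)
E
```

```text
pics
{'time': 0.0, 'joints': array([ 1.09486832e+00,  3.59512466e-01,  1.51139208e+00, -5.38092573e-06,
        1.27249438e+00, -1.15106184e-01]), 'qvel': array([-9.62046402e-04, -1.02150907e-03,  9.78811312e-04,  3.14068496e-05,
       -9.48152504e-04, -1.91394327e-03]), 'joint_efforts': array([-2.57843909e-03, -5.15383780e+01, -2.70727390e+01,  6.73941826e-02,
        3.53227160e-02, -1.29827972e-04]), 'eef_pos': array([0.21153014, 0.56076135, 0.2218205 ]), 'orientation': array([ 8.22508563e-01,  5.68752010e-01, -7.95710775e-04,  4.27214743e-04]), 'ft_force': array([-0.44397327, -0.51703798,  0.07833923]), 'ft_torque': array([-0.06782591,  0.00756949,  0.01474285]), 'width': 0.9996461663938403}
{'camera_matrix': array([[452.31166573,   0.        , 258.34233666],
       [  0.        , 452.31166573, 195.19950714],
       [  0.        ,   0.        ,   1.        ]]), 'k1': -0.06284240783457208, 'world_from_camera': array([[ 0.32844708, -0.50183438,  0.80017796,  1.42910166],
       [ 0.9444477 ,  0.163841  , -0.28491168, -0.2565759 ],
       [ 0.01187652,  0.84930464,  0.52776943,  0.64459016],
       [ 0.        ,  0.        ,  0.        ,  1.        ]])}
{'camera_matrix': array([[474.87596065,   0.        , 257.86302599],
       [  0.        , 474.87596065, 190.19012582],
       [  0.        ,   0.        ,   1.        ]]), 'k1': 0.055053201360846564, 'world_from_camera': array([[-0.02186632,  0.98945396, -0.14318772,  0.47520223],
       [-0.99968828, -0.0199131 ,  0.01505998,  0.05442537],
       [ 0.01204984,  0.1434724 ,  0.98958096,  1.25660356],
       [ 0.        ,  0.        ,  0.        ,  1.        ]])}
```

View pics/scene0.png

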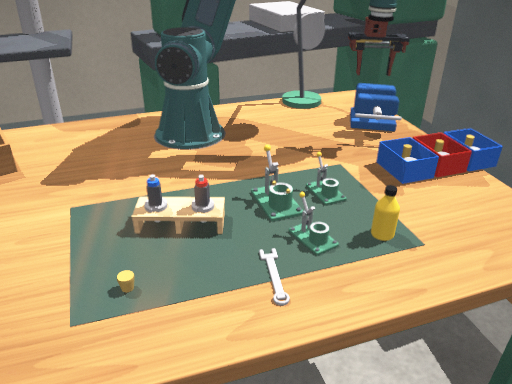

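View pics/top0.png

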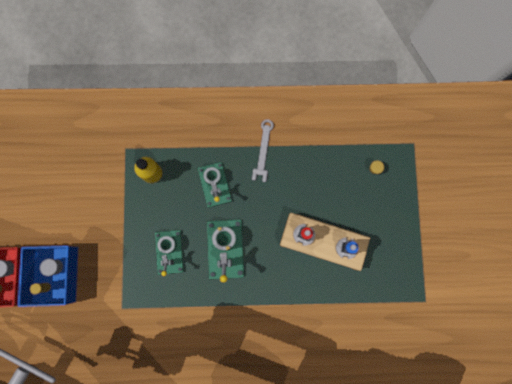

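The top picture shows three green sockets: a large one with its cup at (224,238), a small one at (212,175) and another small one at (166,244). The large one's base is about 58 px, or about 150 mm, so it fits the description. The red holder is at (305,234) and the blue one at (348,247). Next I'll measure these and confirm with a crop.

```bash
python3 - <<'E'
from h import *
Z={n:np.load(f"pics/{n}0.npz") for n in("scene","top")}
C={n:cloud(n,Z[n]["d"]) for n in Z}
for q in("socket","holder_grip","blue_holder_grip","rack","clamp_knob","oil","collet","spanner"):
  for n in("top","scene"):
    for r in models.trace(q,n)[:4]:
        m=r["region"]&(Z[n]["d"]>0); c=C[n][m]
        if len(c)<3: continue
        print(q,n,round(r["p"],2),np.round(r["extent"]),m.sum(),"mean",c.mean(0).round(3),"zmax",c[:,2].max().round(3))
        if q in("socket","rack") :
            for lo,hi in((.005,.02),(.042,.055),(.054,.066)):
                s=c[(c[:,2]>lo)&(c[:,2]<hi)]
                if len(s)>10:
                    b=cv2.minAreaRect(s[:,:2].astype(np.float32)*1000); print("   ",lo,len(s),np.round(b[0],1),np.round(b[1],1),round(b[2],1))
p=Z["top"]["p"];cv2.imwrite("pics/crop0.png",cv2.resize(p[140:290,140:390,::-1],None,fx=3.2,fy=3.2,interpolation=cv2.INTER_CUBIC))
E
```

```text
socket top 0.73 [208. 224. 244. 281.] 2013 mean [0.502 0.124 0.031] zmax 0.141
    0.005 1349 [503.7 125.2] [149.1  90.3] 1.5
    0.042 69 [525.7 121.6] [46.1 37.4] 49.2
    0.054 270 [519.4 122.3] [77.  58.9] 23.5
socket top 0.59 [155. 231. 183. 278.] 1142 mean [0.497 0.268 0.024] zmax 0.107
    0.005 728 [499.  269.4] [109.7  68.4] 4.7
    0.042 151 [507.5 263.8] [68.4 41.8] 40.4
    0.054 25 [472.1 268.2] [10.6 22.2] 6.4
socket top 0.58 [197. 160. 232. 207.] 1020 mean [0.671 0.15  0.024] zmax 0.107
    0.005 669 [673.5 151.2] [109.8  65.7] 13.5
    0.042 135 [675.2 155.7] [72.4 42.1] 2.1
    0.054 24 [647.4 145.8] [12.8 23.9] 12.9
socket scene 0.92 [289. 192. 339. 254.] 1181 mean [0.684 0.143 0.027] zmax 0.101
    0.005 561 [676.9 147.6] [110.9  67.4] 14.5
    0.042 172 [679.6 151.8] [73.3 42.5] 2.8
    0.054 45 [650.  140.3] [16.2 22.7] 7.9
socket scene 0.8 [250. 146. 303. 218.] 1686 mean [0.511 0.117 0.036] zmax 0.139
    0.005 667 [506.  121.4] [151.7  90.4] 1.5
    0.042 209 [511.8 115.3] [102.7  53.2] 10.5
    0.054 244 [511.7 126.1] [ 59.6 102.1] 79.4
socket scene 0.75 [306.
[... 1758 characters left out ...]
 192. 313. 210.] 56 mean [0.643 0.139 0.077] zmax 0.1
clamp_knob scene 0.51 [144. 178. 170. 215.] 574 mean [ 0.508 -0.186  0.085] zmax 0.135
clamp_knob scene 0.43 [266. 144. 278. 174.] 151 mean [0.461 0.121 0.101] zmax 0.135
oil top 0.87 [132. 157. 160. 183.] 510 mean [0.701 0.31  0.085] zmax 0.134
oil top 0.28 [368. 160. 382. 173.] 145 mean [ 0.706 -0.276  0.034] zmax 0.042
oil scene 0.85 [369. 186. 404. 239.] 1081 mean [0.724 0.304 0.065] zmax 0.132
collet top 0.53 [371. 162. 380. 175.] 119 mean [ 0.705 -0.276  0.036] zmax 0.042
collet scene 0.67 [113. 269. 133. 291.] 279 mean [ 0.717 -0.279  0.029] zmax 0.039
spanner scene 0.88 [258. 249. 287. 302.] 508 mean [0.768 0.016 0.007] zmax 0.011
```

View pics/crop0.png

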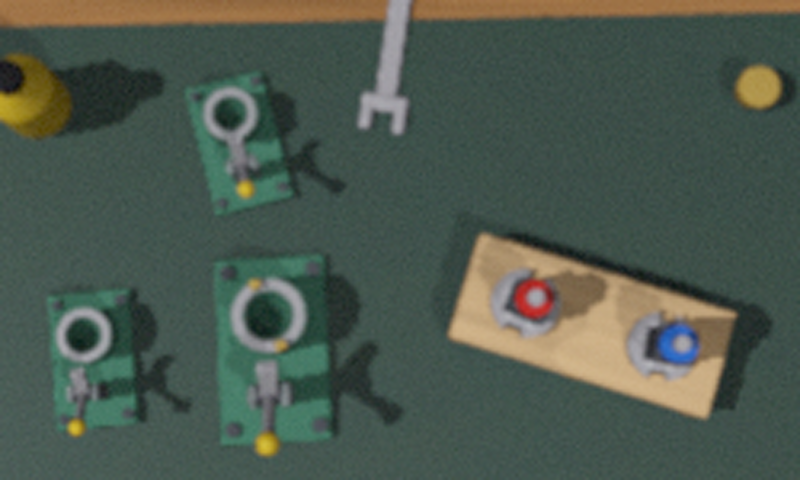

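```bash
python3 - <<'E'
from h import *
p=np.load("pics/top0.npz")["p"];d=np.load("pics/top0.npz")["d"]
hsv=cv2.cvtColor(p,cv2.COLOR_RGB2HSV)
m=(hsv[...,0]>12)&(hsv[...,0]<35)&(hsv[...,1]>90)&(hsv[...,2]>80)
n,l,s,c=cv2.connectedComponentsWithStats(m[215:290,205:250].astype(np.uint8))
for i in range(1,n): print(c[i]+[205,215],s[i,4],ray2w("top",*(c[i]+[205,215]),0)*0)
C=cloud("top",d)
# plane intersect
def at(u,v,z):
    a=ray2w("top",u,v,1.)[0];o=np.array(vision.camera_params("top")["world_from_camera"])[:3,3]
    return o+(a-o)*(z-o[2])/(a[2]-o[2])
D=[]
for i in range(1,n):
    if s[i,4]>3: print(c[i]+[205,215],at(*(c[i]+[205,215]),.069),at(*(c[i]+[205,215]),.128))
# cup ring: green base rect, silver ring
for r in [models.trace("socket","top")[0]]:
    q=C[r["region"]];
    s_=q[(q[:,2]>.055)&(q[:,2]<.066)&(q[:,0]>.49)]
    (x,y),R=cv2.minEnclosingCircle(s_[:,:2].astype(np.float32));print("ring",x,y,R,np.mean((s_.min(0)+s_.max(0))/2))
    q=q[(q[:,2]>.004)&(q[:,2]<.02)];b=cv2.minAreaRect(q[:,:2].astype(np.float32)*1000);print(b,cv2.boxPoints(b))
for nme in("scene",):
    Z=np.load("pics/scene0.npz");
    cv2.imwrite("pics/sc_h.png",cv2.resize(Z["p"][165:240,130:230,::-1],None,fx=8,fy=8,interpolation=cv2.INTER_CUBIC))
    cv2.imwrite("pics/sc_s.png",cv2.resize(Z["p"][140:225,240:320,::-1],None,fx=7,fy=7,interpolation=cv2.INTER_CUBIC))
cv2.imwrite("pics/tp_h.png",cv2.resize(p[210:275,275:375,::-1],None,fx=8,fy=8,interpolation=cv2.INTER_CUBIC))
E
```

```text
[219.125 228.125] 8 [[0. 0. 0.]]
[227.6 247.6] 10 [[0. 0. 0.]]
[223.19607843 278.43137255] 51 [[0. 0. 0.]]
[219.125 228.125] [0.55340917 0.13504461 0.069     ] [0.54952386 0.13103946 0.128     ]
[227.6 247.6] [0.50476389 0.11451773 0.069     ] [0.50329527 0.11153235 0.128     ]
[223.19607843 278.43137255] [0.43003796 0.12618232 0.069     ] [0.43228172 0.12261744 0.128     ]
ring 0.5279240608215332 0.12630149722099304 0.029941758140921593 0.23820756413042746
((503.92633056640625, 125.19999694824219), (149.510986328125, 90.31416320800781), 1.4893968105316162) [[428.0224   168.39879 ]
 [430.3698    78.11513 ]
 [579.83026   82.001205]
 [577.48285  172.28487 ]]
```

View pics/tp_h.png

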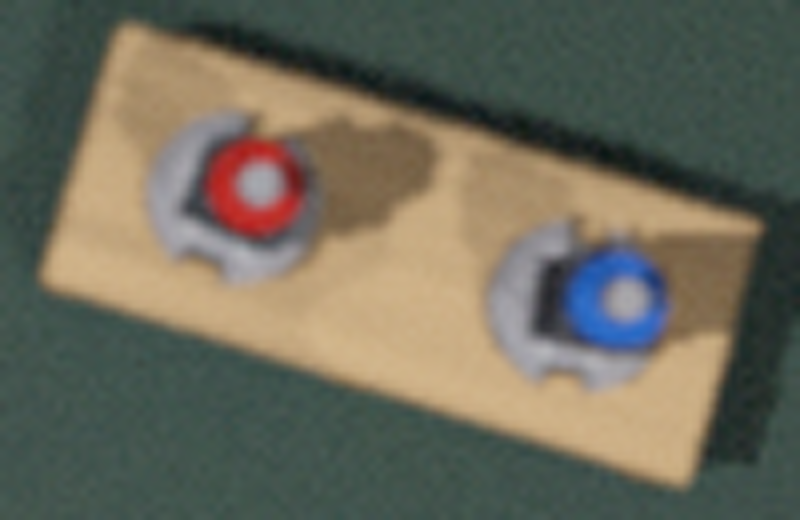

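View pics/sc_h.png

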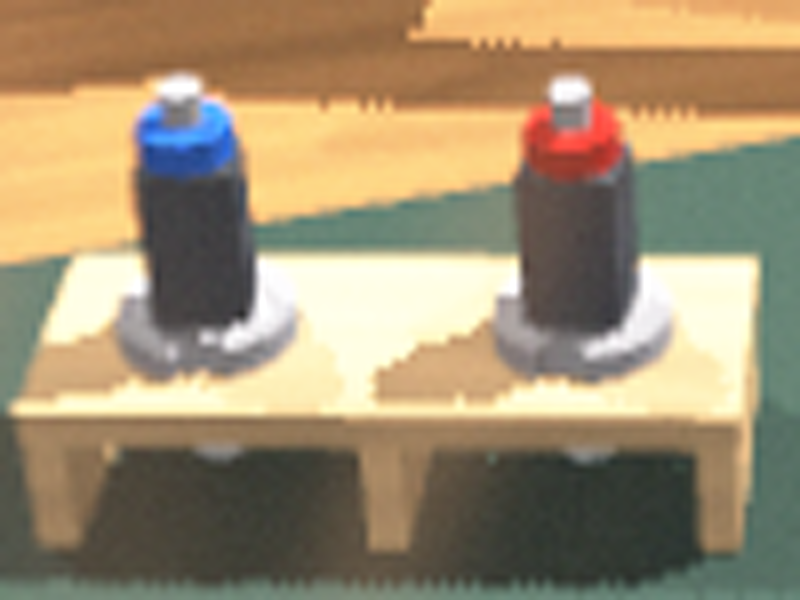

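View pics/sc_s.png

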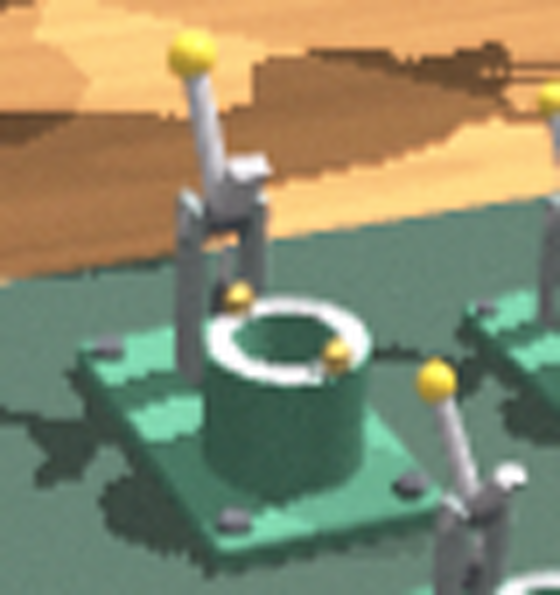

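The big socket is confirmed: it has a 150x90 base and two brass dogs, and it is the only one whose body is about 60 mm across. Socket yaw is about +1.5° and the axis is near (0.529, 0.125). From the top view the dog line lies at about 23° in world. The red holder's slots lie at about -20°. Next I'll refine the holder's pose.

```bash
python3 - <<'E'
from h import *
for n in("top","scene"):
    Z=np.load(f"pics/{n}0.npz");p,d=Z["p"],Z["d"];C=cloud(n,d)
    hsv=cv2.cvtColor(p,cv2.COLOR_RGB2HSV)
    r=max(models.trace("holder_grip",n),key=lambda r:r["p"]) if n else 0
    # tracing requires newest pic; region around red
    reg=cv2.dilate(r["region"].astype(np.uint8),np.ones((3,3)))>0
    red=reg&((hsv[...,0]<8)|(hsv[...,0]>172))&(hsv[...,1]>140)&(hsv[...,2]>60)
    q=C[red];print(n,"red",len(q),q.mean(0),q[:,2].min(),q[:,2].max())
    t=q[q[:,2]>np.percentile(q[:,2],60)];print(" top pts",(t[:,:2].min(0)+t[:,:2].max(0))/2,t[:,2].mean())
    f=C[reg];f=f[(f[:,2]>.054)&(f[:,2]<.066)]
    s=C[reg];s=s[s[:,2]>.128];print(" stub",s.mean(0),len(s))
    res,_=0,0
    (x,y),R=cv2.minEnclosingCircle(f[:,:2].astype(np.float32));print(" flange",x,y,R,len(f))
# project model for check on top view
P=np.load("pics/top0.npz")["p"].copy()
c=np.array([.5335,-.076]);
from numpy import cos,sin,pi
big=cv2.resize(P[...,::-1],None,fx=8,fy=8,interpolation=cv2.INTER_CUBIC)
def draw(pts,col):
    q=((w2p("top",pts)+.5)*8).astype(np.int32);cv2.polylines(big,[q],True,col,1)
a=np.linspace(0,2*pi,60)
def circ(c,r,z):return np.c_[c[0]+r*cos(a),c[1]+r*sin(a),0*a+z]
draw(circ(c,.027,.06),(0,255,0));draw(circ(c,.014,.123),(255,255,0))
for th in (-15,-20,-25):
    t=np.radians(th);draw(np.array([[*(c+.027*np.array([cos(t),sin(t)])),.06],[*(c-.027*np.array([cos(t),sin(t)])),.06]]),(255,0,255))
s=np.array([.529,.125]);draw(circ(s,.03,.06),(0,0,255));draw(circ(s,.02,.06),(0,0,255))
t=np.radians(23);draw(np.array([[*(s+.0255*np.array([cos(t),sin(t)])),.069],[*(s-.0255*np.array([cos(t),sin(t)])),.069]]),(255,0,255))
cv2.imwrite("pics/ov.png",np.hstack([big[205*8:265*8,280*8:330*8],big[215*8:275*8,200*8:250*8]]))
E
```

```text
top red 74 [ 0.53432397 -0.07539242  0.12094191] 0.04706335681937279 0.1271312066381145
 top pts [ 0.53379732 -0.07509119] 0.12502092543270837
 stub [ 0.52863098 -0.06515721  0.22811492] 24
 flange 0.5331633687019348 -0.0743558257818222 0.02934138849377632 178
scene red 78 [ 0.53634707 -0.07939307  0.11731246] -0.0004562568557692215 0.1251573860574755
 top pts [ 0.53664516 -0.07937534] 0.12313337414818445
 stub [ 0.70992783 -0.11375677  0.231357  ] 26
 flange 0.5368727445602417 -0.07868867367506027 0.02830568701028824 172
```

View pics/ov.png

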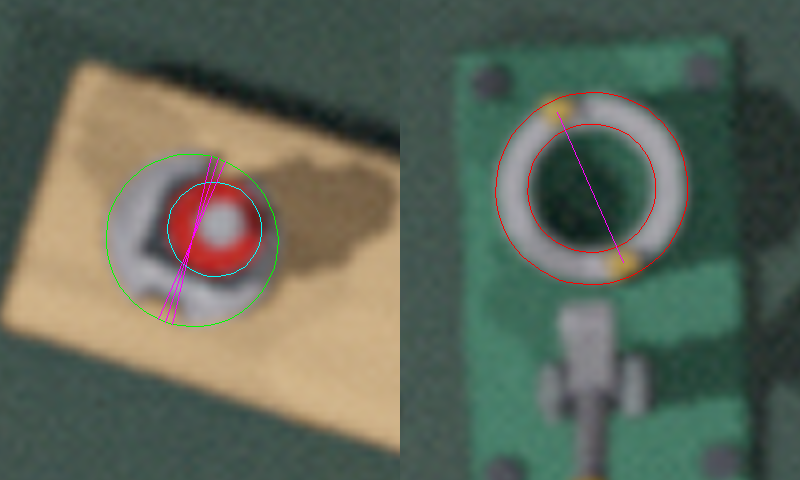

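Fused holder position is (0.535, -0.077) and the socket axis is (0.530, 0.124). I'll move across at height.

```bash
cat > g.py <<'E'
# usage: python3 g.py x y z yaw(tool x, deg)  -> needed shift in current tool axes (cm) and turn
import sys
from h import *
from scipy.spatial.transform import Rotation as R
s=bot.state();r=R.from_quat(s["orientation"]);M=r.as_matrix();p=s["eef_pos"]
print("t",round(s["time"],2),"p",p.round(4),"yaw",np.degrees(np.arctan2(M[1,0],M[0,0])).round(2),"tool z",M[:,2].round(4),"F",s["ft_force"].round(1),"T",s["ft_torque"].round(2),"w",round(s["width"],3),"q6",s["joints"][5].round(2))
if len(sys.argv)>4:
    t=np.array(list(map(float,sys.argv[1:4])));y=np.radians(float(sys.argv[4]))
    G=np.array([[np.cos(y),np.sin(y),0],[np.sin(y),-np.cos(y),0],[0,0,-1]]).T
    print("shift cm",(M.T@(t-p)*100).round(2),"turn deg",np.degrees((r.inv()*R.from_matrix(G)).as_rotvec()).round(2))
E
python3 -m creep '[[[-2.68,2.93,0],[0,0,0]],[[-2.68,2.93,0],[0,0,0]],[[-2.68,2.93,0],[0,0,0]],[[-2.68,2.93,0],[0,0,0]],[[-2.68,2.93,0],[0,0,0]],[[-2.68,2.93,0],[0,0,0]],[[-2.68,2.93,0],[0,0,0]],[[-2.68,2.93,0],[0,0,0]],[[-2.68,2.93,0],[0,0,0]],[[-2.68,2.93,0],[0,0,0]]]' 1
python3 g.py .535 -.077 .21 67
```

```text
time: 1.88
eef_pos: [0.3919, 0.2054, 0.223]
orientation: [0.822, 0.569, 0.0, 0.0]
ft_force: [0.4, 0.7, -0.8]
width: 1.0
t 1.88 p [0.3919 0.2054 0.223 ] yaw 69.34 tool z [ 7.e-04  2.e-04 -1.e+00] F [ 0.4  0.7 -0.8] T [ 0.01 -0.    0.03] w 1.0 q6 -0.88
shift cm [-21.38  23.36   1.3 ] turn deg [ 0.04 -0.03  2.34]
```

```bash
python3 -m creep '[[[-2.68,2.93,0],[0,0,0]],[[-2.68,2.93,0],[0,0,0]],[[-2.68,2.93,0],[0,0,0]],[[-2.68,2.93,0],[0,0,0]],[[-2.68,2.93,0],[0,0,0]],[[-2.68,2.93,0],[0,0,0]],[[-2.68,2.93,0],[0,0,0]],[[-2.6,2.85,0.5],[0,0,2.3]],[[0,0,0],[0,0,0]]]' 0.6
python3 g.py .535 -.077 .21 67
python3 - <<'E'
from h import *
for n in("top","scene"):
    p,d=vision.capture(n);np.savez(f"pics/{n}1.npz",p=p,d=d)
    q=w2p(n,[.535,-.077,.134])[0].astype(int);x,y=max(q[0]-50,0),max(q[1]-60,0)
    cv2.imwrite(f"pics/{n}1.png",cv2.resize(p[y:y+100,x:x+100,::-1],None,fx=5.5,fy=5.5,interpolation=cv2.INTER_CUBIC))
E
```

```text
time: 2.63
eef_pos: [0.5382, -0.0814, 0.2175]
orientation: [0.835, 0.55, 0.0, 0.002]
ft_force: [0.6, -0.1, 0.4]
width: 0.799
t 2.63 p [ 0.5382 -0.0814  0.2175] yaw 66.69 tool z [ 0.0033 -0.0035 -1.    ] F [ 0.6 -0.1  0.4] T [-0.01 -0.07 -0.04] w 0.799 q6 -1.44
shift cm [ 0.28 -0.47  0.75] turn deg [ 0.25  0.11 -0.31]
```

View pics/scene1.png

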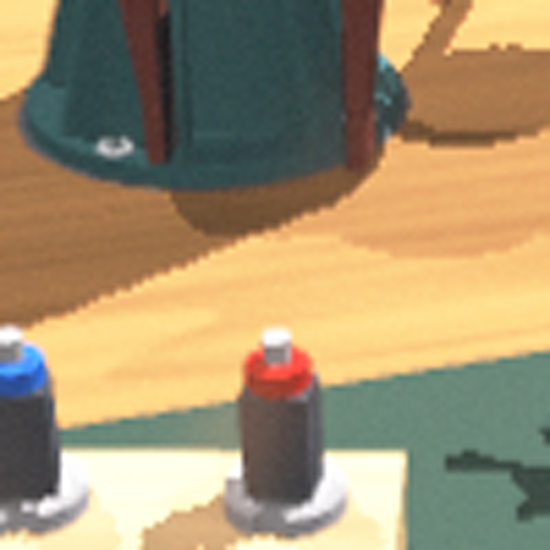

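The fingers straddle the red holder: in the scene crop the finger tips are at (155,160) and (360,165), and the holder is at (278,400). Next I go down.

```bash
python3 -m creep '[[[0,0,0],[0,0,0]],[[0,0,2.4],[0,0,0]],[[0,0,2.4],[0,0,0]],[[0,0,2.2],[0,0,0]],[[0,0,0],[0,0,0]],[[0,0,0],[0,0,0]]]'
python3 g.py .535 -.077 .074 67
```

```text
time: 3.23
eef_pos: [0.533, -0.0735, 0.1473]
orientation: [0.833, 0.553, -0.001, -0.001]
ft_force: [-0.5, -0.9, 1.0]
width: 0.8
t 3.23 p [ 0.533  -0.0735  0.1473] yaw 67.14 tool z [-2.9e-03  8.0e-04 -1.0e+00] F [-0.5 -0.9  1. ] T [-0.01 -0.01  0.  ] w 0.8 q6 -1.44
shift cm [-0.24  0.34  7.33] turn deg [-0.17  0.02  0.14]
```

```bash
python3 -m creep '[[[-0.1,0.2,1.5],[0,0,0]],[[0,0,2.0],[0,0,0]],[[0,0,2.0],[0,0,0]],[[0,0,1.8],[0,0,0]],[[0,0,0],[0,0,0]],[[0,0,0],[0,0,0]]]'
python3 g.py .535 -.077 .074 67
```

```text
time: 3.73
eef_pos: [0.5362, -0.0764, 0.0756]
orientation: [0.834, 0.552, 0.0, 0.0]
ft_force: [0.4, 0.7, 0.2]
width: 0.799
t 3.73 p [ 0.5362 -0.0764  0.0756] yaw 67.07 tool z [ 1.e-04 -0.e+00 -1.e+00] F [0.4 0.7 0.2] T [ 0.02 -0.07 -0.04] w 0.799 q6 -1.44
shift cm [-0.1  -0.08  0.16] turn deg [0.   0.   0.07]
```

```bash
python3 - <<'E'
from h import *
for n in("top","scene"):
    p,d=vision.capture(n);np.savez(f"pics/{n}2.npz",p=p,d=d)
    q=w2p(n,[.535,-.077,.1])[0].astype(int);x,y=max(q[0]-40,0),max(q[1]-45,0)
    cv2.imwrite(f"pics/{n}2.png",cv2.resize(p[y:y+80,x:x+80,::-1],None,fx=7,fy=7,interpolation=cv2.INTER_CUBIC))
E
```

```text
(no output)
```

View pics/scene2.png

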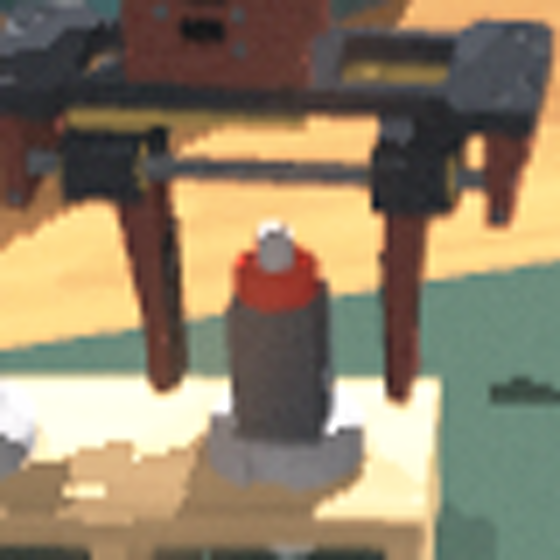

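The block sits midway between the fingers: fingers at columns 165 and 400, block at 280. The blue holder is clear, so I close.

```bash
python3 -m creep '[[[0,0,0],[0,0,0]],[[0,0,0],[0,0,0]],[[0,0,0],[0,0,0]],[[0,0,0],[0,0,0]],[[0,0,0],[0,0,0]],[[0,0,0],[0,0,0]],[[0,0,0],[0,0,0]],[[0,0,0],[0,0,0]]]' -1
python3 g.py
```

```text
time: 4.5
eef_pos: [0.5359, -0.0771, 0.0747]
orientation: [0.834, 0.552, -0.0, 0.0]
ft_force: [-0.4, -1.5, 2.1]
width: 0.348
t 4.5 p [ 0.5359 -0.0771  0.0747] yaw 67.04 tool z [-0.e+00 -5.e-04 -1.e+00] F [-0.4 -1.5  2.1] T [-0.2   0.14  0.12] w 0.348 q6 -1.44
```

```bash
python3 -m creep '[[[0,0,-1.0],[0,0,0]],[[0,0,-2.0],[0,0,0]],[[0,0,-2.5],[0,0,0]],[[0,0,-2.5],[0,0,0]],[[0,0,-2.0],[0,0,0]],[[0,0,-1.5],[0,0,0]],[[0,0,0],[0,0,0]]]'
python3 g.py .531 .1237 .18 113
```

```text
time: 5.08
eef_pos: [0.5374, -0.077, 0.1927]
orientation: [0.834, 0.552, 0.002, 0.002]
ft_force: [0.8, 0.7, -5.5]
width: 0.346
t 5.08 p [ 0.5374 -0.077   0.1927] yaw 67.03 tool z [ 0.0044 -0.001  -1.    ] F [ 0.8  0.7 -5.5] T [-0.03 -0.07 -0.  ] w 0.346 q6 -1.44
shift cm [18.23 -8.43  1.25] turn deg [  0.26   0.06 -45.97]
```

```bash
python3 -m creep '[[[2.2,-1.0,0],[0,0,0]],[[2.8,-1.3,0],[0,0,0]],[[2.8,-1.3,0],[0,0,0]],[[2.8,-1.3,0],[0,0,0]],[[2.8,-1.3,0],[0,0,0]],[[2.6,-1.2,0],[0,0,0]],[[2.2,-1.0,0],[0,0,0]],[[0,0,0],[0,0,-4]]]'
python3 -m creep '[[[0,0,0],[0,0,-6]],[[0,0,0],[0,0,-6]],[[0,0,0],[0,0,-6]],[[0,0,0],[0,0,-6]],[[0,0,0],[0,0,-6]],[[0,0,0],[0,0,-6]],[[0,0,0],[0,0,-6]],[[0,0,0],[0,0,0]],[[0,0,0],[0,0,0]]]'
python3 g.py .531 .1237 .18 113
python3 - <<'E'
from h import *
for n in("top","scene"):
    p,d=vision.capture(n);np.savez(f"pics/{n}3.npz",p=p,d=d)
    q=w2p(n,[.53,.124,.12])[0].astype(int);x,y=max(q[0]-45,0),max(q[1]-50,0)
    cv2.imwrite(f"pics/{n}3.png",cv2.resize(p[y:y+100,x:x+90,::-1],None,fx=6,fy=6,interpolation=cv2.INTER_CUBIC))
E
```

```text
time: 5.75
eef_pos: [0.5278, 0.1279, 0.1881]
orientation: [0.813, 0.582, -0.001, -0.002]
ft_force: [0.5, -0.3, -5.5]
width: 0.349
time: 6.5
eef_pos: [0.5285, 0.1235, 0.1884]
orientation: [0.553, 0.833, -0.001, -0.001]
ft_force: [-0.3, -0.9, -6.2]
width: 0.348
t 6.5 p [0.5285 0.1235 0.1884] yaw 112.85 tool z [-2.7e-03 -2.0e-04 -1.0e+00] F [-0.3 -0.9 -6.2] T [0.06 0.02 0.01] w 0.348 q6 -1.87
shift cm [-0.08  0.24  0.84] turn deg [-0.15 -0.05 -0.15]
```

View pics/scene3.png

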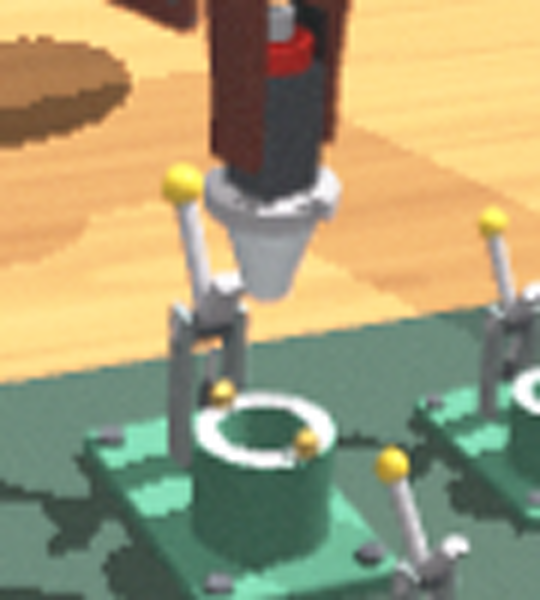

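View pics/top3.png

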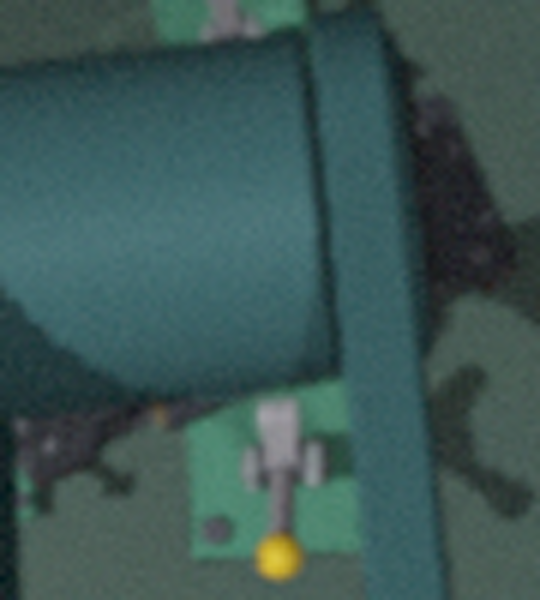

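```bash
python3 - <<'E'
from h import *
n="scene";q=w2p(n,[.53,.124,.12])[0].astype(int);x,y=max(q[0]-45,0),max(q[1]-50,0)
f=lambda P:((w2p(n,P)-[x,y]+.5)*6).round(0).tolist()
for c in([.53,.124],[.531,.122],[.529,.126],[.5285,.1235]): print(c,f([*c,.125]),f([*c,.162]),f([*c,.06]))
E
```

```text
[0.53, 0.124] [[274.0, 294.0]] [[277.0, 212.0]] [[268.0, 431.0]]
[0.531, 0.122] [[270.0, 296.0]] [[274.0, 214.0]] [[264.0, 433.0]]
[0.529, 0.126] [[277.0, 293.0]] [[281.0, 211.0]] [[271.0, 430.0]]
[0.5285, 0.1235] [[271.0, 293.0]] [[275.0, 211.0]] [[265.0, 430.0]]
```

The small end at crop (270,291) hangs over the cup centre at (265,430), matching the projected axis at (0.529, 0.1235). The slots look lined up with the dogs, so I lower until just in the cup.

```bash
python3 -m creep '[[[0,0.1,1.5],[0,0,0]],[[0,0,2.0],[0,0,0]],[[0,0,2.0],[0,0,0]],[[0,0,1.5],[0,0,0]],[[0,0,1.0],[0,0,0]],[[0,0,0],[0,0,0]],[[0,0,0],[0,0,0]]]'
python3 g.py .531 .1237 .0877 113
```

```text
time: 7.18
eef_pos: [0.5303, 0.1239, 0.1094]
orientation: [0.552, 0.834, -0.0, -0.0]
ft_force: [-0.0, -0.4, -6.2]
width: 0.349
t 7.18 p [0.5303 0.1239 0.1094] yaw 112.98 tool z [-1.2e-03 -1.0e-04 -1.0e+00] F [-0.  -0.4 -6.2] T [ 0.05 -0.03  0.  ] w 0.349 q6 -1.87
shift cm [-0.04  0.06  2.17] turn deg [-0.06 -0.02 -0.02]
```

```bash
python3 -m creep '[[[0,0,0.5],[0,0,0]],[[0,0,0.4],[0,0,0]],[[0,0,0.3],[0,0,0]],[[0,0,0.2],[0,0,0]],[[0,0,0],[0,0,0]],[[0,0,0],[0,0,0]]]'
python3 g.py .531 .1237 .0877 113
```

```text
time: 7.68
eef_pos: [0.5305, 0.1239, 0.0957]
orientation: [0.552, 0.834, -0.0, -0.0]
ft_force: [-0.1, -0.6, -5.2]
width: 0.349
t 7.68 p [0.5305 0.1239 0.0957] yaw 113.03 tool z [-1.e-04 -1.e-04 -1.e+00] F [-0.1 -0.6 -5.2] T [ 0.08  0.04 -0.03] w 0.349 q6 -1.87
shift cm [-0.04  0.04  0.8 ] turn deg [-0.01  0.    0.03]
```

```bash
python3 -m creep '[[[0,0,0.15],[0,0,0]],[[0,0,0.15],[0,0,0]],[[0,0,0.1],[0,0,0]],[[0,0,0],[0,0,0]],[[0,0,0],[0,0,0]]]'
python3 g.py .531 .1237 .0877 113
```

```text
time: 8.1
eef_pos: [0.5305, 0.1239, 0.0916]
orientation: [0.552, 0.834, -0.0, -0.0]
ft_force: [0.9, 0.5, -6.0]
width: 0.347
t 8.1 p [0.5305 0.1239 0.0916] yaw 113.03 tool z [-2.e-04 -1.e-04 -1.e+00] F [ 0.9  0.5 -6. ] T [ 0.1  -0.02  0.01] w 0.347 q6 -1.87
shift cm [-0.04  0.04  0.39] turn deg [-0.02  0.    0.03]
```

Already 2 mm below the dog-riding height with no contact, so I continue.

```bash
python3 -m creep '[[[0,0,0.15],[0,0,0]],[[0,0,0.15],[0,0,0]],[[0,0,0.1],[0,0,0]],[[0,0,0],[0,0,0]],[[0,0,0],[0,0,0]]]'
python3 g.py .531 .1237 .0877 113
```

```text
time: 8.52
eef_pos: [0.5301, 0.1245, 0.0875]
orientation: [0.552, 0.834, 0.0, -0.001]
ft_force: [-2.6, 5.5, -3.8]
width: 0.349
t 8.52 p [0.5301 0.1245 0.0875] yaw 113.01 tool z [-8.e-04  9.e-04 -1.e+00] F [-2.6  5.5 -3.8] T [ 1.05  0.38 -0.01] w 0.349 q6 -1.87
shift cm [-0.11  0.05 -0.02] turn deg [-0.03 -0.06  0.01]
```

```bash
python3 -m creep '[[[0.1,0,0],[0,0,0]],[[0,0,0.1],[0,0,0]],[[0,0,0],[0,0,0]],[[0,0,0],[0,0,0]]]'
python3 g.py .531 .1237 .0877 113
```

```text
time: 8.85
eef_pos: [0.5302, 0.1247, 0.0875]
orientation: [0.552, 0.834, -0.0, 0.0]
ft_force: [-4.8, 1.8, 6.6]
width: 0.345
t 8.85 p [0.5302 0.1247 0.0875] yaw 113.04 tool z [ 4.e-04 -3.e-04 -1.e+00] F [-4.8  1.8  6.6] T [ 0.38  0.79 -0.02] w 0.345 q6 -1.87
shift cm [-0.12  0.03 -0.02] turn deg [0.01 0.02 0.04]
```

Bottomed at the home height of 87.5 mm with 12 N down. I'll relieve the side load, let go briefly so it settles, and look.

```bash
python3 -m creep '[[[0.06,-0.08,-0.05],[0,0,0]],[[0,0,0],[0,0,0]]]'
python3 g.py
python3 -m creep '[[[0,0,0],[0,0,0]],[[0,0,0],[0,0,0]],[[0,0,0],[0,0,0]],[[0,0,0],[0,0,0]],[[0,0,0],[0,0,0]]]' -0.1
python3 g.py
python3 - <<'E'
from h import *
for n in("top","scene"):
    p,d=vision.capture(n);np.savez(f"pics/{n}4.npz",p=p,d=d)
    q=w2p(n,[.53,.124,.1])[0].astype(int);x,y=max(q[0]-45,0),max(q[1]-50,0)
    cv2.imwrite(f"pics/{n}4.png",cv2.resize(p[y:y+90,x:x+90,::-1],None,fx=6,fy=6,interpolation=cv2.INTER_CUBIC))
E
```

```text
time: 9.02
eef_pos: [0.5301, 0.1247, 0.0876]
orientation: [0.552, 0.834, 0.0, 0.001]
ft_force: [0.1, 0.0, 1.6]
width: 0.348
t 9.02 p [0.5301 0.1247 0.0876] yaw 113.04 tool z [ 1.9e-03 -6.0e-04 -1.0e+00] F [0.1 0.  1.6] T [0.04 0.19 0.01] w 0.348 q6 -1.87
time: 9.43
eef_pos: [0.5294, 0.125, 0.0872]
orientation: [0.552, 0.834, -0.0, 0.0]
ft_force: [-0.5, 0.6, 0.4]
width: 0.451
t 9.43 p [0.5294 0.125  0.0872] yaw 113.03 tool z [ 2.e-04 -2.e-04 -1.e+00] F [-0.5  0.6  0.4] T [0.04 0.   0.06] w 0.451 q6 -1.87
```

View pics/scene4.png

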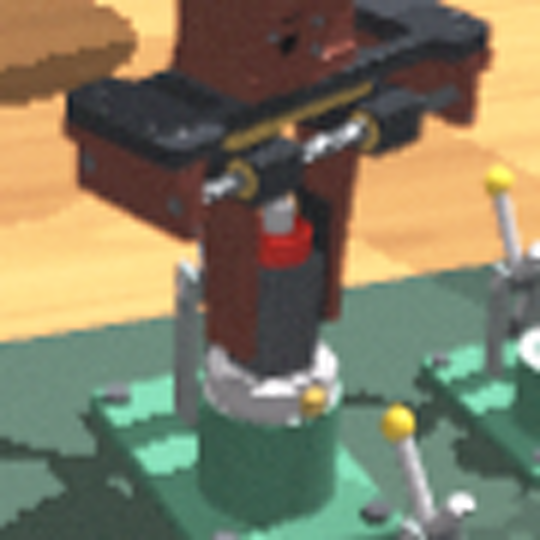

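The near brass dog at (315,400) sits inside the flange slot and the flange is down on the socket face, so the holder is home. I'll check the lever in the top view.

View pics/top4.png

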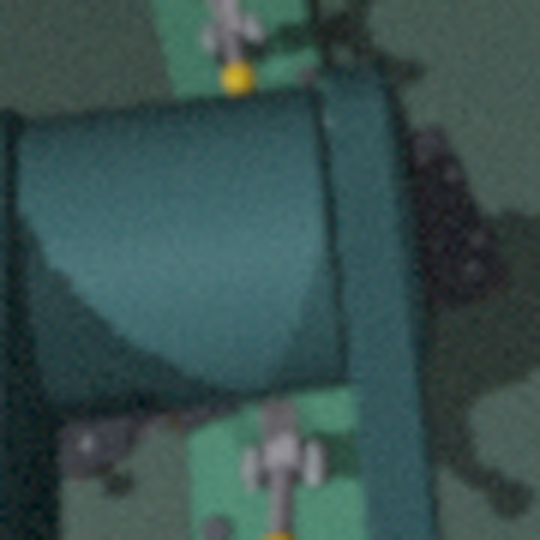

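```bash
python3 -m creep '[[[0,0,0],[0,0,0]],[[0,0,0],[0,0,0]],[[0,0,0],[0,0,0]],[[0,0,0],[0,0,0]],[[0,0,0],[0,0,0]]]' -1
python3 g.py
```

```text
time: 9.95
eef_pos: [0.5294, 0.1247, 0.0872]
orientation: [0.552, 0.834, -0.0, 0.0]
ft_force: [0.3, -3.1, 0.7]
width: 0.347
t 9.95 p [0.5294 0.1247 0.0872] yaw 113.04 tool z [ 3.e-04 -7.e-04 -1.e+00] F [ 0.3 -3.1  0.7] T [-0.53 -0.12  0.06] w 0.347 q6 -1.87
```

Still regripped, and the lever is open. Next I ease up 9 mm.

```bash
python3 -m creep '[[[0,0,-0.3],[0,0,0]],[[0,0,-0.3],[0,0,0]],[[0,0,-0.3],[0,0,0]],[[0,0,0],[0,0,0]],[[0,0,0],[0,0,0]]]'
python3 g.py
```

```text
time: 10.37
eef_pos: [0.5288, 0.1252, 0.0961]
orientation: [0.552, 0.834, -0.0, -0.0]
ft_force: [-0.4, 0.7, -4.7]
width: 0.348
t 10.37 p [0.5288 0.1252 0.0961] yaw 113.03 tool z [-5.e-04  2.e-04 -1.e+00] F [-0.4  0.7 -4.7] T [0.06 0.04 0.  ] w 0.348 q6 -1.87
```

```bash
python3 -m creep '[[[-0.13,0,0],[0,1.7,0]],[[-0.13,0,0],[0,1.7,0]],[[-0.13,0,0],[0,1.7,0]],[[0,0,0],[0,0,0]],[[0,0,0],[0,0,0]]]'
python3 g.py
```

```text
time: 10.78
eef_pos: [0.5307, 0.121, 0.0958]
orientation: [0.552, 0.833, 0.024, -0.037]
ft_force: [0.2, -0.3, -6.1]
width: 0.342
t 10.78 p [0.5307 0.121  0.0958] yaw 112.96 tool z [-0.0349  0.0811 -0.9961] F [ 0.2 -0.3 -6.1] T [-0.04 -0.03  0.06] w 0.342 q6 -1.99
```

Tilted 5.06° with no side force. One look, then I return upright.

```bash
python3 - <<'E'
from h import *
n="scene"
p,d=vision.capture(n)
q=w2p(n,[.53,.124,.1])[0].astype(int);x,y=max(q[0]-45,0),max(q[1]-50,0)
cv2.imwrite(f"pics/{n}5.png",cv2.resize(p[y:y+90,x:x+90,::-1],None,fx=6,fy=6,interpolation=cv2.INTER_CUBIC))
E
python3 -m creep '[[[0.13,0,0],[0,-1.7,0]],[[0.13,0,0],[0,-1.7,0]],[[0.13,0,0],[0,-1.7,0]],[[0,0,0],[0,0,0]],[[0,0,0],[0,0,0]]]'
python3 g.py .5294 .1248 .0872 113
```

```text
time: 11.25
eef_pos: [0.5285, 0.1259, 0.0963]
orientation: [0.551, 0.835, -0.0, -0.0]
ft_force: [0.4, 0.5, -5.0]
width: 0.351
t 11.25 p [0.5285 0.1259 0.0963] yaw 113.13 tool z [-6.e-04  2.e-04 -1.e+00] F [ 0.4  0.5 -5. ] T [0.01 0.04 0.03] w 0.351 q6 -1.87
shift cm [-0.14  0.04  0.9 ] turn deg [-0.03 -0.03  0.13]
```

View pics/scene5.png

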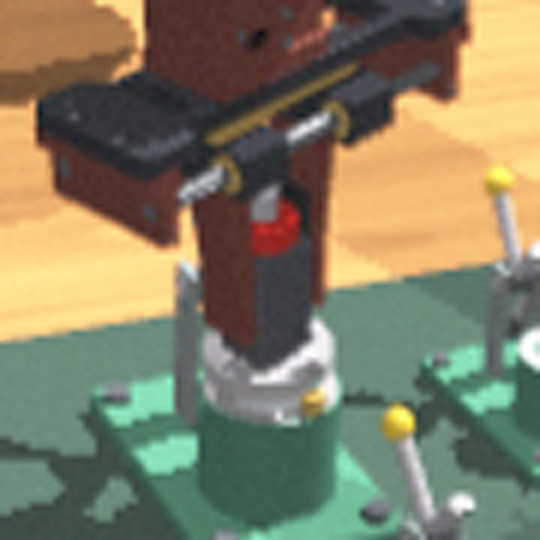

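The picture shows the holder tilted to the left inside the cup, still gripped. I seat it again.

```bash
python3 -m creep '[[[-0.08,0,0.3],[0,0,0]],[[0,0,0.3],[0,0,0]],[[0,0,0.3],[0,0,0]],[[0,0,0.03],[0,0,0]],[[0,0,0],[0,0,0]]]'
python3 g.py .5294 .1248 .0872 113
```

```text
time: 11.67
eef_pos: [0.5296, 0.1244, 0.087]
orientation: [0.552, 0.834, 0.0, -0.0]
ft_force: [-1.0, 3.4, -1.1]
width: 0.344
t 11.67 p [0.5296 0.1244 0.087 ] yaw 112.96 tool z [-2.e-04  9.e-04 -1.e+00] F [-1.   3.4 -1.1] T [ 0.57  0.26 -0.14] w 0.344 q6 -1.87
shift cm [ 0.04 -0.   -0.02] turn deg [ 0.01 -0.05 -0.04]
```

```bash
python3 -m creep '[[[0.05,0,0],[0,0,0]],[[0,0,0],[0,0,0]]]'
python3 -m creep '[[[0,0,0],[0,0,0]],[[0,0,0],[0,0,0]],[[0,0,0],[0,0,0]],[[0,0,0],[0,0,0]],[[0,0,0],[0,0,0]],[[0,0,0],[0,0,0]],[[0,0,0],[0,0,0]],[[0,0,0],[0,0,0]]]' 0.15
python3 g.py
python3 -m creep '[[[0,0,-1.0],[0,0,0]],[[0,0,-2.0],[0,0,0]],[[0,0,-3.0],[0,0,0]],[[0,0,-3.5],[0,0,0]],[[0,0,-3.0],[0,0,0]],[[0,0,-1.0],[0,0,0]],[[0,0,0],[0,0,0]]]'
python3 g.py
```

```text
time: 11.83
eef_pos: [0.5296, 0.1245, 0.0871]
orientation: [0.552, 0.834, 0.0, 0.0]
ft_force: [-0.4, -0.3, -1.1]
width: 0.346
time: 12.5
eef_pos: [0.5293, 0.1247, 0.087]
orientation: [0.552, 0.834, -0.0, 0.0]
ft_force: [0.8, -0.3, 0.2]
width: 0.576
t 12.5 p [0.5293 0.1247 0.087 ] yaw 113.03 tool z [-0.e+00 -1.e-04 -1.e+00] F [ 0.8 -0.3  0.2] T [0.03 0.   0.04] w 0.576 q6 -1.87
time: 13.08
eef_pos: [0.5315, 0.125, 0.2256]
orientation: [0.552, 0.834, 0.002, 0.003]
ft_force: [1.1, -0.1, 0.2]
width: 0.576
t 13.08 p [0.5315 0.125  0.2256] yaw 113.03 tool z [ 6.8e-03  6.0e-04 -1.0e+00] F [ 1.1 -0.1  0.2] T [ 0.05 -0.02  0.01] w 0.576 q6 -1.87
```

Let go and clear. Now I check the seat and lever in pictures while moving back behind the knob.

```bash
python3 -m creep '[[[0,0,0],[0,0,6]],[[0,0,0],[0,0,6]],[[0,0,0],[0,0,6]],[[0,0,0],[0,0,3.5]],[[0,-2.5,0],[0,0,0]],[[0,-3.0,0],[0,0,0]],[[0,-3.0,0],[0,0,0]],[[0,-3.0,0],[0,0,0]],[[0,-2.4,0],[0,0,0]],[[0,0,0],[0,0,0]]]' -1
python3 g.py .392 .122 .115 91.5
python3 - <<'E'
from h import *
for n in("top","scene"):
    p,d=vision.capture(n);np.savez(f"pics/{n}6.npz",p=p,d=d)
    q=w2p(n,[.5,.124,.1])[0].astype(int);x,y=max(q[0]-45,0),max(q[1]-50,0)
    cv2.imwrite(f"pics/{n}6.png",cv2.resize(p[y:y+90,x:x+90,::-1],None,fx=6,fy=6,interpolation=cv2.INTER_CUBIC))
    m=cv2.inRange(cv2.cvtColor(p,cv2.COLOR_RGB2HSV),(18,120,80),(35,255,255))
    C=cloud(n,d);ok=(m>0)&(abs(C[...,0]-.44)<.04)&(abs(C[...,1]-.122)<.03)&(C[...,2]>.1)
    print(n,"knob",ok.sum(),np.median(C[ok],0).round(3) if ok.any() else "")
    pts=C[(np.hypot(C[...,0]-.5293,C[...,1]-.1247)<.006)&(C[...,2]>.1)&(C[...,2]<.17)];print("stub top z",len(pts),np.round(np.percentile(pts[:,2],[50,90]),4) if len(pts) else "")
E
```

```text
time: 13.92
eef_pos: [0.3832, 0.1206, 0.2196]
orientation: [0.697, 0.717, -0.003, -0.003]
ft_force: [-1.6, -0.4, 0.3]
width: 0.006
t 13.92 p [0.3832 0.1206 0.2196] yaw 91.56 tool z [-8.2e-03 -9.0e-04 -1.0e+00] F [-1.6 -0.4  0.3] T [0.06 0.06 0.06] w 0.006 q6 -1.47
shift cm [ 0.12  0.97 10.46] turn deg [-0.47  0.04  0.06]
top knob 43 [0.433 0.123 0.136]
stub top z 22 [0.1462 0.1485]
scene knob 86 [0.406 0.117 0.328]
stub top z 14 [0.1455 0.1478]
```

View pics/scene6.png

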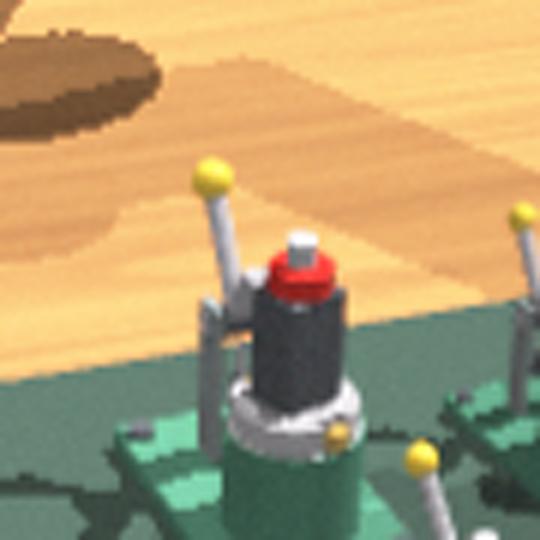

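View pics/top6.png

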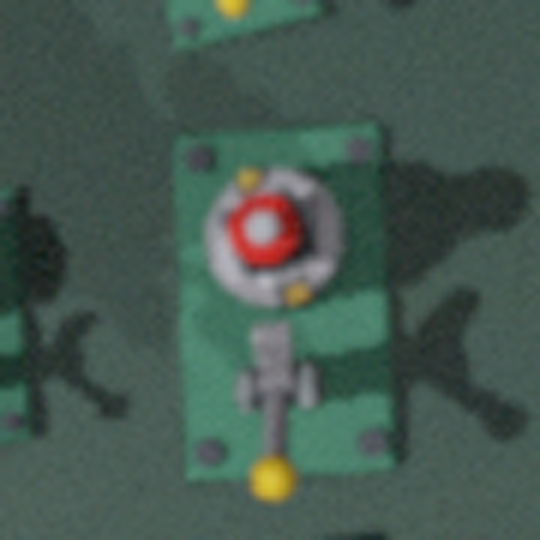

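The holder is home: both dogs at (250,180) and (297,292) sit in the slots, and the stub top is at 147 mm as it should be. The lever is open with its knob at (0.433, 0.123). I go down behind the knob.

```bash
python3 -m creep '[[[0,0,1.5],[0,0,0]],[[0,0,2.5],[0,0,0]],[[0,0,3.0],[0,0,0]],[[0,0,2.5],[0,0,0]],[[0,0,0.8],[0,0,0]],[[0,0,0],[0,0,0]],[[0,0,0],[0,0,0]]]'
python3 g.py .404 .1225 .117 91.5
```

```text
time: 14.6
eef_pos: [0.391, 0.121, 0.1189]
orientation: [0.698, 0.716, -0.0, -0.0]
ft_force: [-0.3, -0.0, -0.1]
width: 0.003
t 14.6 p [0.391  0.121  0.1189] yaw 91.52 tool z [-9.e-04 -2.e-04 -1.e+00] F [-0.3 -0.  -0.1] T [ 0.03 -0.   -0.01] w 0.003 q6 -1.47
shift cm [0.11 1.3  0.19] turn deg [-0.05  0.01  0.02]
```

```bash
python3 -m creep '[[[0.1,1.0,0.1],[0,0,0]],[[0,0.8,0],[0,0,0]],[[0,0.7,0],[0,0,0]],[[0,0.7,0],[0,0,0]],[[0,0.7,0],[0,0,0]],[[0,0.6,0],[0,0,0]]]'
python3 g.py
```

```text
time: 15.1
eef_pos: [0.4362, 0.1232, 0.1187]
orientation: [0.698, 0.716, 0.0, 0.0]
ft_force: [-1.3, -1.1, 1.0]
width: 0.005
t 15.1 p [0.4362 0.1232 0.1187] yaw 91.53 tool z [ 5.e-04 -1.e-04 -1.e+00] F [-1.3 -1.1  1. ] T [0.   0.18 0.02] w 0.005 q6 -1.47
```

```bash
python3 -m creep '[[[0,0.5,0],[0,0,0]],[[0,0.5,0],[0,0,0]],[[0,0.5,0],[0,0,0]],[[0,0.3,0],[0,0,0]],[[0,0,0],[0,0,0]],[[0,0,0],[0,0,0]]]'
python3 g.py
python3 - <<'E'
from h import *
n="scene"
p,d=vision.capture(n)
q=w2p(n,[.5,.124,.1])[0].astype(int);x,y=max(q[0]-45,0),max(q[1]-50,0)
cv2.imwrite(f"pics/{n}7.png",cv2.resize(p[y:y+90,x:x+90,::-1],None,fx=6,fy=6,interpolation=cv2.INTER_CUBIC))
E
```

```text
time: 15.6
eef_pos: [0.4535, 0.1237, 0.1179]
orientation: [0.698, 0.716, -0.0, -0.0]
ft_force: [0.2, 0.2, 0.2]
width: 0.008
t 15.6 p [0.4535 0.1237 0.1179] yaw 91.53 tool z [-1.e-04 -1.e-04 -1.e+00] F [0.2 0.2 0.2] T [-0.   -0.03  0.01] w 0.008 q6 -1.48
```

View pics/scene7.png

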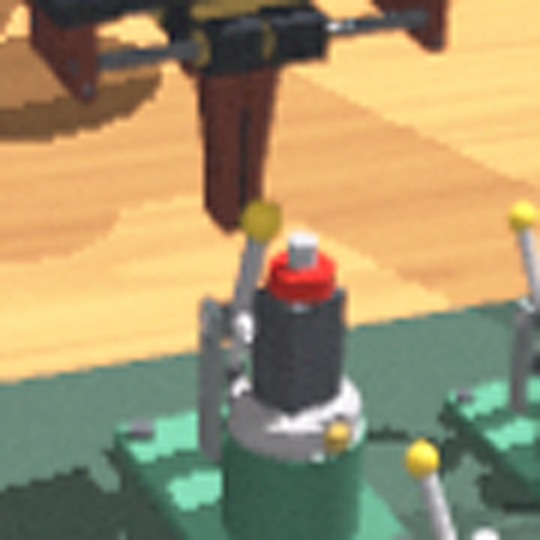

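The lever has flipped: its knob at (262,220) leans toward the holder, away from the fingers. I back off, go up and check.

```bash
python3 -m creep '[[[0,-1.5,0],[0,0,0]],[[0,-2.0,0],[0,0,0]],[[0,-2.0,-0.5],[0,0,0]],[[0,-1.0,-2.5],[0,0,0]],[[0,0,-3],[0,0,0]],[[0,0,-3],[0,0,0]],[[0,0,-2],[0,0,0]],[[0,0,0],[0,0,0]],[[0,0,0],[0,0,0]],[[0,0,0],[0,0,0]]]'
python3 g.py
python3 - <<'E'
from h import *
for n in("top","scene"):
    p,d=vision.capture(n)
    q=w2p(n,[.5,.124,.1])[0].astype(int);x,y=max(q[0]-45,0),max(q[1]-50,0)
    cv2.imwrite(f"pics/{n}8.png",cv2.resize(p[y:y+90,x:x+90,::-1],None,fx=6,fy=6,interpolation=cv2.INTER_CUBIC))
    m=cv2.inRange(cv2.cvtColor(p,cv2.COLOR_RGB2HSV),(18,120,60),(35,255,255))
    C=cloud(n,d);ok=(m>0)&(abs(C[...,0]-.47)<.05)&(abs(C[...,1]-.122)<.03)&(C[...,2]>.11)&(C[...,2]<.17)
    print(n,"knob",ok.sum(),np.median(C[ok],0).round(3))
    pts=C[(np.hypot(C[...,0]-.5293,C[...,1]-.1247)<.006)&(C[...,2]>.1)&(C[...,2]<.17)];print("stub top z",np.round(np.percentile(pts[:,2],[50,90]),4))
    print("closed knob px expected",(w2p(n,[.4883,.1237,.135])-[x,y]+.5)*6, "6 mm high case", (w2p(n,[.4883-.0056,.1237,.135+.002])-[x,y]+.5)*6)
E
```

```text
time: 16.48
eef_pos: [0.3874, 0.1219, 0.2271]
orientation: [0.698, 0.716, -0.001, -0.0]
ft_force: [-0.5, 0.5, -0.5]
width: 0.007
t 16.48 p [0.3874 0.1219 0.2271] yaw 91.53 tool z [-1.3e-03 -3.0e-04 -1.0e+00] F [-0.5  0.5 -0.5] T [0.02 0.03 0.04] w 0.007 q6 -1.46
top knob 34 [0.486 0.124 0.143]
stub top z [0.1476 0.1487]
closed knob px expected [[268.85189177 333.71897276]] 6 mm high case [[268.6773706  348.24119921]]
scene knob 35 [0.493 0.12  0.139]
stub top z [0.1452 0.1467]
closed knob px expected [[266.88164229 222.27596654]] 6 mm high case [[262.2142038  212.23327293]]
```

View pics/scene8.png

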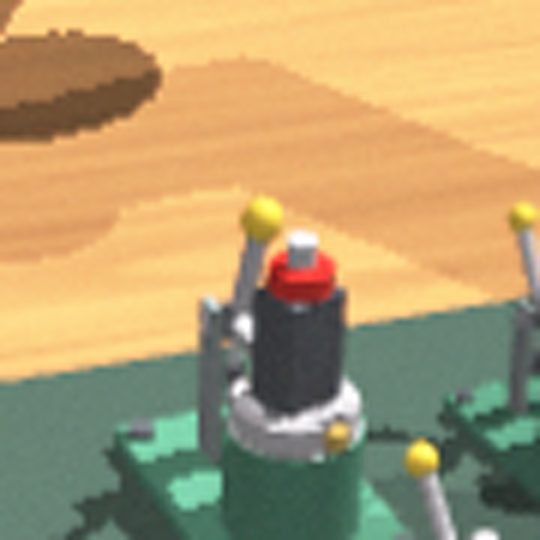

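View pics/top8.png

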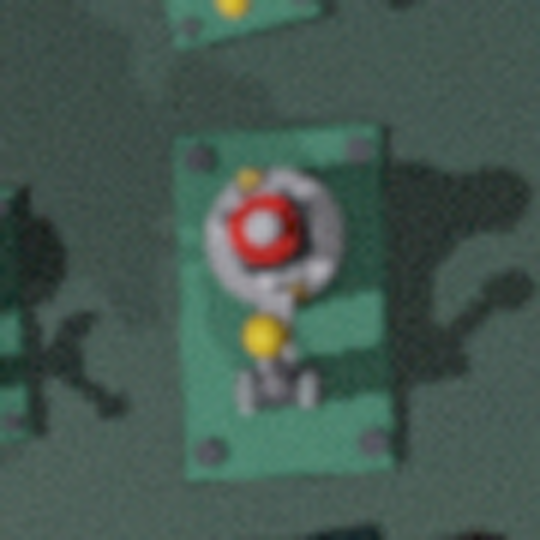

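Top view puts the knob at (265,337), against (269,334) expected when closed and (269,348) if blocked. The nose is over the flange and the holder is unmoved, so I hand it in.

```bash
python3 -c "
from rig import bot
print(bot.job_done())"
```

```text
the job is handed in; nothing more can be done
None
```

The job is handed in at about 16.5 s. The red-collared holder is seated in the large green socket, and the toggle lever is closed with its nose over the flange.

- **Seating:** the camera showed the dog line at about 23°, so I turned the holder to it beforehand. The slots dropped over the dogs on the first descent, with no searching by feel needed.
- **Rocking and releasing:** I let go briefly once to let the holder settle, then regripped it. I eased it up 9 mm, rocked it 5.06° with no side force, reseated it and let go. After that I pushed the lever over.
- **Last checks:**
  - **Holder:** the stub top measured 145–148 mm (147 mm is home), and both dogs were in their slots.
  - **Lever:** the knob was at the closed position in the top view. The scene view put it between the closed and blocked positions, which is within the calibration error.
  - **Robot:** it was clear of everything, with force near zero.
- **Not re-measured:** I did not check the blue holder, spanner, oil bottle and collet at the end, but the arm never came near them, apart from lifting out beside the blue holder without contact.

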